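# Make up the fitting kit in the shadow tray

### The job

Make up the fitting kit: put the nut, the union, the tee and the nipple each into the cut-out of its own shape in the kit tray (hexagon, circle, T and long slot), seated flat on the bottom of the cut-out and the same way up as it is now. Leave the elbow and the reducer, which have no cut-out, where they are on the bench.

Things in the scene. Friction and masses are not known exactly. Their poses are not given: they have to be found in the camera images.
- nut: Bright steel hexagonal lock nut lying flat: 41 mm across the flats (along its x), 47 mm across the corners (along its y), 18 mm high, with a through bore about 20 mm wide. Origin: middle of its underside, z up. Fits the hexagon at any yaw.
- union: Brass pipe union standing upright, 48 mm high, lower end 36 to 40 mm wide up to 15 mm; its big hexagon lies 22 to 38 mm above its foot, 41 mm across the flats (along x) and 47 mm across the corners (along y). Origin: middle of its foot, z up. Fits the round cut-out at any yaw.
- tee: Brass pipe tee lying flat, 34 mm high: straight run along its x, 64 mm long and 34 mm thick, branch 34 mm thick pointing along its -y; 53 mm overall in y from the end of the branch (y = -26) to the back of the run (y = +26). Origin: middle of the underside of the 64 x 53 mm outline, z up. Can be gripped across its y at the middle.
- nipple_center (a point): Centre of the pipe nipple: a straight dull grey threaded steel tube, 27 mm diameter, 70 mm long, lying on the bench with its axis along its y (centre 13.5 mm above what it lies on). It can roll, so its x and z need not stay level. Either end may lead.
- elbow: Grey steel 90 degree weld elbow, about 59 x 83 mm and 42 mm high, lying flat. No cut-out is its shape: it stays where it lies. Origin: middle of its underside.
- reducer: Grey steel weld reducer, a smooth round cone standing upright, 48 mm diameter at the foot, 34 mm at the top, 60 mm high. No cut-out is meant for it: it stays where it stands. Origin: middle of its underside.
- insert_hexagon: Insert with the hexagonal cut-out for the nut, 60 mm across the flats, the flats square to its x. The four inserts lie two by two in a low grey tray (228 x 228 mm, rim 12 mm); which is in which quarter varies. Fixed black foam square 108 x 108 mm, top 11 mm above its underside (14 mm above the bench); cut-out 7 mm deep, grey bottom 4 mm above the underside. Origin: middle of the underside, 3 mm above the bench, below the middle of the cut-out; z up.
- insert_round: Insert with the circular cut-out for the union, 64 mm diameter. Fixed black foam square 108 x 108 mm, top 11 mm above its underside (14 mm above the bench); cut-out 7 mm deep, grey bottom 4 mm above the underside. Origin: middle of the underside, 3 mm above the bench, below the middle of the cut-out; z up.
- insert_tee: Insert with the T-shaped cut-out for the tee, 8 mm clear all round: bar along x 80 mm long (y -15.5 to 34.5), stem 50 mm wide to y = -34.5. The tee's axes must match the insert's. Fixed black foam square 108 x 108 mm, top 11 mm above its underside (14 mm above the bench); cut-out 7 mm deep, grey bottom 4 mm above the underside. Origin: middle of the underside, 3 mm above the bench, below the middle of the cut-out; z up.
- insert_slot: Insert with the long rectangular slot for the nipple, 86 mm along its y and 44 mm along its x. Fixed black foam square 108 x 108 mm, top 11 mm above its underside (14 mm above the bench); cut-out 7 mm deep, grey bottom 4 mm above the underside. Origin: middle of the underside, 3 mm above the bench, below the middle of the cut-out; z up.
Things that resemble listed ones, but are neither listed nor needed, are in the scene too. Leave any pink look-alike of the insert_round alone.

How it is judged (in metres and radians):
At the end, for the whole second after the job is handed in: Nut, union, tee and nipple each within 16 mm of the middle of its own cut-out, on its bottom (at most 2.5 mm above it, nipple 3 mm), within 7 degrees of level or upright, at rest. Elbow and reducer within 20 mm of where they started (horizontal distance between nut and insert_hexagon below 0.016 m and z of nut in the frame of insert_hexagon below 0.0065 m and angle between each of nut, union, tee's own z axis and vertical below 0.12 rad and linear speed of each of nut, union, tee below 0.02 m/s and horizontal distance between union and insert_round below 0.016 m and z of union in the frame of insert_round below 0.0065 m and horizontal distance between tee and insert_tee below 0.016 m and z of tee in the frame of insert_tee below 0.0065 m and horizontal distance between nipple_center and insert_slot below 0.016 m and z of nipple_center in the frame of insert_slot below 0.0205 m and not (angle between nipple_center's own y axis and vertical below 1.45 rad) and angle between nipple_center's own y axis and vertical below 1.69 rad and distance of each of elbow, reducer from where it was at the start of the episode below 0.02 m); the robot touches nothing.
It fails at once if the elbow is moved more than 20 mm (distance of elbow from where it was at the start of the episode above 0.02 m).
It fails at once if the reducer is moved more than 20 mm (distance of reducer from where it was at the start of the episode above 0.02 m).
It also fails if it takes over 122 s, if anything falls off the work surface, if the arm or the gripper's body presses on something with over 40 N, if the wrist force passes 120 N, or if a joint passes its speed limit or range.

### The arm

A 6-joint arm with a two-finger parallel gripper is mounted at the origin on a cart in front of the work surface, level with it; the furniture and walls round the work are solid. World frame = base frame: x ahead of the robot, y to its left, z up, the work surface at z = 0. Lengths are in m, angles in degrees, forces in N, time in s.
With the tool pointing down it reaches from about 0.4 to 0.825 m from the base axis. Payload 7 kg.
Tool frame: the origin (TCP) lies on the centre line of the jaws, within the pads' length; the fingertips stand 22 mm ahead of it and the grasp point (between the pads) lies 3 mm ahead of it; z points along the fingers, y is the line along which they close (so a half turn about z gives the same grasp; the last joint's range is limited). The gripper opens to 88 mm and grips with 3 to 60 N. Pads are 19 mm wide; open, the fingers measure 130 mm over their backs; the gripper's body (78 mm by 193 mm) begins 47 mm behind the grasp point.
Start: joints at [-59.582, 20.546, 0.682, 0, -70.136, -16.507], TCP at [0.162, -0.655, 0.249] pointing down, gripper open.
Joint ranges: [-176.03, 176.03], [-82.01, 121.73], [-58.28, 71.71], [-173.87, 95.51], [-174.79, -0.11], [-173.66, 173.66]. Speed limits (degrees/s): [136.94, 136.94, 172.46, 180, 180, 180].

### API

Orientations are given as [roll, pitch, yaw] about the fixed x, y, z axes, in that order (R = Rz(yaw) Ry(pitch) Rx(roll)).
In Python, from plant import get_state, cams, r gives the robot as it stands.
- The arm moves only by the tool apply_moves, never from a script. Its argument "targets" is a list of rows, each an object with "dp": the shift along the world's x, y, z in m, a list of three; "yaw": the turn about the world's z in degrees. In form: [{"dp": [x, y, z], "yaw": yaw}, ...]. A call has 1 to 20 rows; each row is the pose to reach, as a shift and turn from the pose commanded when the call began; what a row does not reach only later rows make up. A row lasts 1/12 s, in which the tool goes at most 41.7 mm and 7.16 degrees, less where a joint would pass 70% of its speed; a pose out of reach is approached as far as the arm can. A call with a gripper value outside its range is refused whole. "grip" is the gripper command: -1 is fully open, 1 is shut, values between are in proportion, set as the call begins (left out, the last holds). The fingers move at their own pace and stop on an object; "squeeze" is the grip in N (left out, the last holds). Time passes only in rows, so rows that repeat a pose let the fingers close. It gives the time, the measured TCP pose, the force, the opening and the grip force at its end, in the units of the state.
- get_state(): the state, without advancing time (a new reading comes with each control period).
- cams.capture(name): name is "side" or "top"; returns a dict with "image" (420x560x3 uint8, red, green, blue), "range_z" (420x560 float32, m along the optical axis (not along the pixel's ray), 0 where there is no reading), "fx", "fy", "cx", "cy" (pixels), "k1" (the pictures are not rectified: a ray, as slopes to the right and down, at radius r is drawn at 1 + k1 r^2 times it, then the intrinsics apply), "R" (3x3) and "t" (3): a world point X has camera coordinates R X + t. Camera axes: x right, y down, z forward; pixel columns grow to the right and rows downward; lengths in m; the calibration is good to about 2 mm. A picture is of the moment at which its call begins.
- r.close_job(): hands the job in; it is judged then, once.
The state is a dict: "time_s": time; "joints": joint angles; "qd": joint speeds; "joint_torque": joint torques, N m; "tcp_pos": TCP position; "eef_rot": TCP orientation; "contact_force": force on the tool from outside, world axes, zero at the start; "moment": the same for the moment, N m; "gripper_width": finger opening in m; "gripper_force": force on a finger pad.
Only numpy, scipy, OpenCV 4.12 (cv2) and the standard library are available. Lean on these libraries where they do the work, as an engineer would, in place of code of your own. Each camera call takes 0.05 s, during which the arm holds its last target. There are 200 camera calls.

## Working session

There is one attempt and no reset: what is moved stays moved. The work goes in short steps, Python scripts to look and compute and a tool call to move; the robot and the scene stay as the last step left them, time stands still between calls to the robot, and variables do not carry over. Pictures are saved under pics/ and viewed, at most 14 in all, crops included, and the job is handed in when it is done.

Besides the shell and the picture viewer there is one more tool, called after "Call:" as name(argument=value, ...), one argument or row to a line, values as JSON. apply_moves: Moves the arm, as the interface text tells. Its arguments: {"type":"object","properties":{"targets":{"type":"array","items":{"type":"object","properties":{"dp":{"type":"array","items":{"type":"number"}},"yaw":{"type":"number"}}}},"grip":{"type":"number"},"squeeze":{"type":"number"}},"required":["targets"]}

```bash
mkdir -p pics; ls
cat > h.py <<'E'
import numpy as np, cv2
from plant import get_state, cams, r
def cap(n):
    c=cams.capture(n); np.savez('last_%s.npz'%n,**c); return c
def load(n): return {k:v for k,v in np.load('last_%s.npz'%n).items()}
def K(c): return np.array([[c['fx'],0,c['cx']],[0,c['fy'],c['cy']],[0,0,1.]])
def ray(c,uv):
    s=cv2.undistortPoints(np.float64(uv).reshape(-1,1,2),K(c),np.array([c['k1'],0,0,0.]))[:,0]
    d=np.c_[s,np.ones(len(s))]@c['R']; o=-c['R'].T@c['t']; return o,d
def onz(c,uv,z):
    o,d=ray(c,uv); return o+d*((z-o[2])/d[:,2])[:,None]
def cloud(c):
    h,w=c['range_z'].shape; v,u=np.mgrid[:h,:w]
    s=cv2.undistortPoints(np.float64(np.c_[u.ravel(),v.ravel()]).reshape(-1,1,2),K(c),np.array([c['k1'],0,0,0.]))[:,0]
    z=c['range_z'].ravel()
    P=(np.c_[s*z[:,None],z]-c['t'])@c['R']; P[z==0]=np.nan; return P.reshape(h,w,3)
def proj(c,X):
    p=np.atleast_2d(X)@c['R'].T+c['t']; s=p[:,:2]/p[:,2:]; s=s*(1+c['k1']*(s**2).sum(1))[:,None]
    return s*[c['fx'],c['fy']]+[c['cx'],c['cy']]
E
python3 - <<'E'
from h import *
for n in('top','side'):
    c=cap(n); cv2.imwrite(f'pics/{n}0.png',c['image'][:,:,::-1]); print(n,-c['R'].T@c['t'],c['R'][2],c['fx'],c['k1'])
print(get_state())
E
```

```text
pics
top [0.38941163 0.06259437 0.98699326] [ 0.10775333  0.01044422 -0.9941228 ] 429.2629627460669 0.027724811738317277
side [0.2087756  0.66927985 0.66564727] [ 0.32868522 -0.67133439 -0.66428621] 425.3398576789442 -0.07268517136244419
{'time_s': 0.1, 'joints': array([-5.95804324e+01,  2.05857082e+01,  6.36304401e-01, -1.77365368e-02,
       -7.01343282e+01, -1.65083730e+01]), 'qd': array([-0.09787756, -0.17911417,  0.07763499,  0.07971535, -0.03117447,
        0.01027231]), 'joint_torque': array([-8.45794330e-04, -5.84164345e+01,  2.93750310e+01,  7.01543301e+00,
        1.01907947e-02, -8.08079176e-05]), 'tcp_pos': array([ 0.16216949, -0.65479592,  0.24771401]), 'eef_rot': array([ 1.79914981e+02, -7.80815517e-03, -1.66094839e+02]), 'contact_force': array([ 0.02058597,  1.29065155, -0.36406619]), 'moment': array([-0.04763086, -0.04197157, -0.02526376]), 'gripper_force': 0.0, 'gripper_width': 0.08752121780368863}
```

View pics/top0.png

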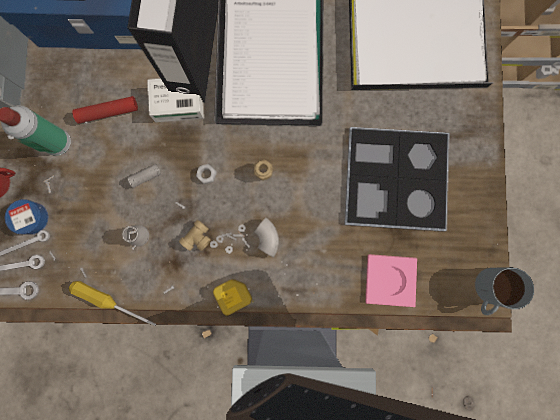

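View pics/side0.png

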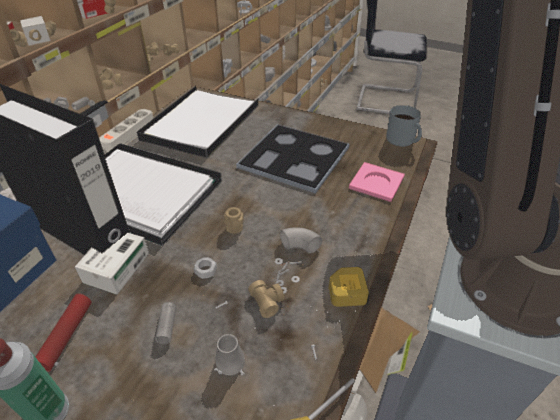

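The top view shows the nipple at (143,176), nut (205,174), union (263,170), reducer (133,235), tee (195,237) and elbow (267,237). The tray inserts are slot (375,153), hexagon (422,155), T (372,200) and round (420,204). The pink look-alike is at (392,280). The side view agrees.

Run:
```python
from h import *
c=load('top'); P=cloud(c); im=c['image']; Z=P[:,:,2]
def comp(name,u0,u1,v0,v1,zmin,zmax):
    m=np.zeros(Z.shape,np.uint8); s=Z[v0:v1,u0:u1]; m[v0:v1,u0:u1]=(s>zmin)&(s<zmax)
    n,l,st,ce=cv2.connectedComponentsWithStats(m)
    k=1+np.argmax(st[1:,4]); q=P[l==k]; 
    (cx,cy),(w,h),a=cv2.minAreaRect((q[:,:2]*1000).astype(np.float32))
    print(name,'n',len(q),'mean',q.mean(0).round(4),'rect c',round(cx,1),round(cy,1),'wh',round(w,1),round(h,1),'a',round(a,1),'zq',np.percentile(q[:,2],[5,50,95,99]).round(4),'px',ce[k].round(1)); return l==k
comp('bench',240,330,180,210,-1,1)
comp('nipple',115,168,155,195,.008,.1)
comp('nut',190,222,158,190,.010,.1)
comp('unionall',245,280,153,187,.008,.1)
comp('uniontop',245,280,153,187,.040,.1)
comp('unionhex',245,280,153,187,.030,.042)
comp('tee',170,215,215,258,.008,.1)
comp('teetop',170,215,215,258,.025,.1)
comp('elbow',248,285,212,262,.012,.1)
comp('reducer',115,155,222,250,.045,.1)
comp('tray',335,460,118,240,.010,.1)
# cutouts: grey bottoms by colour inside tray
g=im.mean(2); m=np.zeros(Z.shape,np.uint8); m[134:224,352:443]=g[134:224,352:443]>65
m=cv2.morphologyEx(m,cv2.MORPH_OPEN,np.ones((3,3),np.uint8))
n,l,st,ce=cv2.connectedComponentsWithStats(m)
for k in range(1,n):
    if st[k,4]<300: continue
    v,u=np.nonzero(l==k); X=onz(c,np.c_[u,v],0.007); (cx,cy),(w,h),a=cv2.minAreaRect((X[:,:2]*1000).astype(np.float32))
    print('cut',ce[k].round(1),st[k,4],'c',round(cx,1),round(cy,1),'wh',round(w,1),round(h,1),'a',round(a,1),'mean',X.mean(0).round(4),'z',np.nanmedian(Z[l==k]).round(4))
a=cv2.resize(im[130:262,105:295],None,fx=4,fy=4,interpolation=cv2.INTER_CUBIC); b=cv2.resize(im[120:240,335:460],None,fx=4,fy=4,interpolation=cv2.INTER_CUBIC)
cv2.imwrite('pics/crop1.png',a[:,:,::-1]); cv2.imwrite('pics/crop2.png',b[:,:,::-1])
```

```text
bench n 2694 mean [ 5.40e-01  4.92e-02 -1.00e-04] rect c 540.2 49.2 wh 69.0 207.8 a 0.9 zq [-0.0029 -0.0001  0.0029  0.0041] px [284.5 194.5]
nipple n 372 mean [0.5746 0.3719 0.0232] rect c 576.6 373.2 wh 26.4 70.1 a 27.0 zq [0.0149 0.0241 0.0282 0.0292] px [143.4 175.4]
nut n 191 mean [0.5837 0.232  0.0172] rect c 584.5 232.2 wh 40.6 44.3 a 13.9 zq [0.0126 0.0176 0.021  0.022 ] px [205.4 173.1]
unionall n 269 mean [0.5907 0.1001 0.0401] rect c 592.5 101.2 wh 45.1 40.5 a 0.6 zq [0.0251 0.0402 0.05   0.0514] px [262.5 169. ]
uniontop n 136 mean [0.592  0.1004 0.0466] rect c 591.8 99.6 wh 35.4 33.9 a 22.6 zq [0.0407 0.0466 0.0507 0.0518] px [262.2 167.9]
unionhex n 97 mean [0.5853 0.0991 0.0371] rect c 590.0 101.2 wh 38.7 40.6 a 1.4 zq [0.0326 0.0374 0.0408 0.0415] px [262.9 171.7]
tee n 540 mean [0.4367 0.2479 0.0284] rect c 435.8 246.8 wh 53.3 66.2 a 52.7 zq [0.0194 0.0292 0.0343 0.0355] px [195.  236.8]
teetop n 444 mean [0.4372 0.2486 0.0301] rect c 435.2 246.0 wh 50.6 65.8 a 53.2 zq [0.0259 0.0299 0.0344 0.0355] px [194.6 236.5]
elbow n 594 mean [0.4393 0.0868 0.0377] rect c 439.2 88.8 wh 88.9 48.9 a 12.0 zq [0.0272 0.0392 0.0433 0.0448] px [267.  236.7]
reducer n 130 mean [0.438  0.3814 0.0551] rect c 437.7 381.6 wh 34.4 33.0 a 46.8 zq [0.0464 0.0572 0.0613 0.0626] px [131.2 234.4]
tray n 6669 mean [ 0.5817 -0.2129  0.014 ] rect c 581.2 -207.3 wh 229.6 229.9 a 87.4 zq [0.0111 0.014  0.017  0.0183] px [399.5 177.7]
cut [373.8 153.2] 694 c 639.6 -156.1 wh 86.2 44.0 a 87.1 mean [ 0.6394 -0.1564  0.007 ] z 0.0073
cut [421.5 156. ] 554 c 634.4 -266.1 wh 56.7 62.0 a 0.8 mean [ 0.6344 -0.2662  0.007 ] z 0.0073
cut [370.4 200.2] 943 c 529.1 -150.9 wh 69.1 80.5 a 87.3 mean [ 0.5292 -0.148   0.007 ] z 0.0074
cut [420.1 203.2] 601 c 523.6 -260.9 wh 59.0 62.6 a 89.2 mean [ 0.5243 -0.2611  0.007 ] z 0.0074
```

View pics/crop1.png

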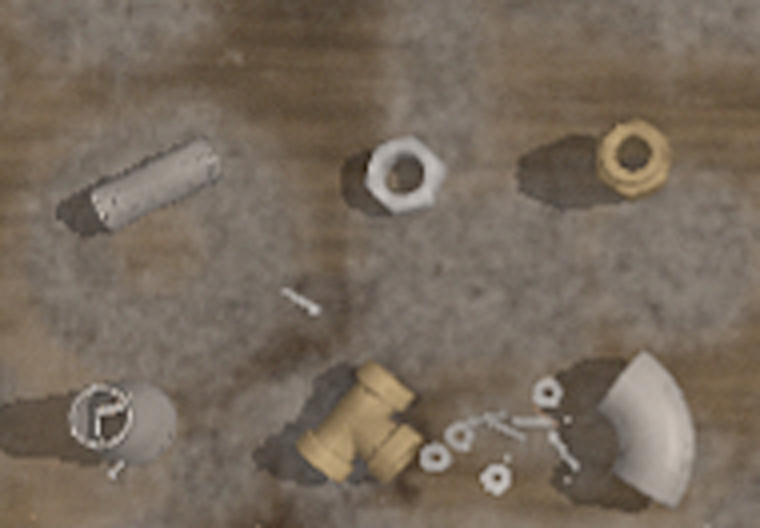

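View pics/crop2.png

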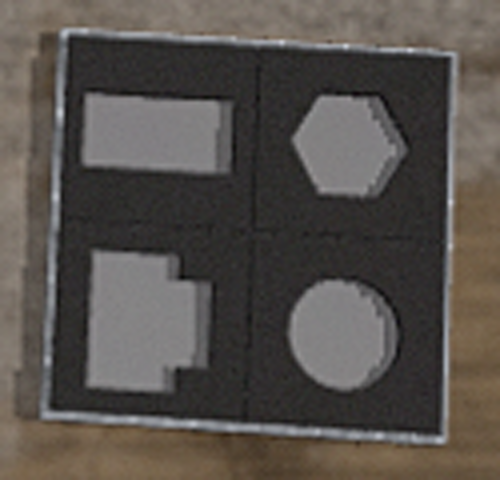

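Identification: the only large hexagonal nut is at px (205,174); the tiny nuts near (220,243) are clutter. The brass hexagon-topped part at (263,170) is the union, and the brass T at (195,237) is the tee. The straight 70 mm tube at (143,176) is the nipple; the open cone at (133,235) is the reducer. In the tray, the round cut-out is at (420,204), and the pink pad at (392,280) is the look-alike. All sizes match. The union goes first.

Call:
apply_moves(
  targets=[
    {"dp":[0.02,0.035,0],"yaw":-3},
    {"dp":[0.04,0.07,0],"yaw":-6},
    {"dp":[0.35,0.61,0],"yaw":-13},
    {"dp":[0.35,0.61,0],"yaw":-13},
    {"dp":[0.35,0.61,0],"yaw":-13},
    {"dp":[0.35,0.61,0],"yaw":-13},
    {"dp":[0.35,0.61,0],"yaw":-13},
    {"dp":[0.35,0.61,0],"yaw":-13},
    {"dp":[0.35,0.61,0],"yaw":-13},
    {"dp":[0.35,0.61,0],"yaw":-13},
    {"dp":[0.35,0.61,0],"yaw":-13},
    {"dp":[0.35,0.61,0],"yaw":-13},
    {"dp":[0.35,0.61,0],"yaw":-13},
    {"dp":[0.35,0.61,0],"yaw":-13},
    {"dp":[0.35,0.61,0],"yaw":-13},
    {"dp":[0.35,0.61,0],"yaw":-13},
    {"dp":[0.35,0.61,0],"yaw":-13},
    {"dp":[0.35,0.61,0],"yaw":-13},
    {"dp":[0.35,0.61,0],"yaw":-13},
    {"dp":[0.35,0.61,0],"yaw":-13},
  ],
  grip=-1,
  squeeze=30,
)

```text
time_s: 1.77
tcp_pos: [0.5119, -0.0449, 0.2481]
eef_rot: [-180.0, -0.1, -179.0]
contact_force: [-0.2, 0.4, 0.3]
gripper_width: 0.0877
gripper_force: 0.0
```

Call:
apply_moves(
  targets=[
    {"dp":[0.04,0.073,0],"yaw":0},
    {"dp":[0.08,0.1455,-0.05],"yaw":0},
    {"dp":[0.08,0.1455,-0.1],"yaw":0},
    {"dp":[0.08,0.1455,-0.13],"yaw":0},
    {"dp":[0.08,0.1455,-0.13],"yaw":0},
    {"dp":[0.08,0.1455,-0.16],"yaw":0},
    {"dp":[0.08,0.1455,-0.19],"yaw":0},
    {"dp":[0.08,0.1455,-0.213],"yaw":0},
    {"dp":[0.08,0.1455,-0.213],"yaw":0},
    {"dp":[0.08,0.1455,-0.213],"yaw":0},
  ],
)

```text
time_s: 2.6
tcp_pos: [0.5915, 0.0987, 0.0349]
eef_rot: [-179.9, -0.2, -179.2]
contact_force: [0.7, -1.2, 1.1]
gripper_width: 0.0877
gripper_force: 0.0
```

Call:
apply_moves(
  targets=[
    {"dp":[0,0,0],"yaw":0},
    {"dp":[0,0,0],"yaw":0},
    {"dp":[0,0,0],"yaw":0},
    {"dp":[0,0,0],"yaw":0},
    {"dp":[0,0,0],"yaw":0},
    {"dp":[0,0,0],"yaw":0},
    {"dp":[0,0,0],"yaw":0},
    {"dp":[0,0,0],"yaw":0},
    {"dp":[0,0,0],"yaw":0},
    {"dp":[0,0,0],"yaw":0},
  ],
  grip=1,
  squeeze=30,
)

```text
time_s: 3.43
tcp_pos: [0.5924, 0.1003, 0.0358]
eef_rot: [-180.0, 0.0, -179.1]
contact_force: [-0.5, -1.6, 3.7]
gripper_width: 0.0417
gripper_force: 30.0
```

Call:
apply_moves(
  targets=[
    {"dp":[0,0,0.03],"yaw":0},
    {"dp":[0,0,0.07],"yaw":0},
    {"dp":[-0.004,-0.02,0.09],"yaw":0},
    {"dp":[-0.01,-0.055,0.09],"yaw":0},
    {"dp":[-0.018,-0.095,0.09],"yaw":0},
    {"dp":[-0.026,-0.135,0.09],"yaw":0},
    {"dp":[-0.033,-0.175,0.09],"yaw":0},
    {"dp":[-0.04,-0.215,0.09],"yaw":0},
    {"dp":[-0.048,-0.255,0.09],"yaw":0},
    {"dp":[-0.056,-0.295,0.09],"yaw":0},
    {"dp":[-0.062,-0.33,0.09],"yaw":0},
    {"dp":[-0.066,-0.35,0.08],"yaw":0},
    {"dp":[-0.068,-0.361,0.06],"yaw":0},
    {"dp":[-0.068,-0.361,0.04],"yaw":0},
    {"dp":[-0.068,-0.361,0.03],"yaw":0},
    {"dp":[-0.068,-0.361,0.02],"yaw":0},
    {"dp":[-0.068,-0.361,0.012],"yaw":0},
    {"dp":[-0.068,-0.361,0.008],"yaw":0},
    {"dp":[-0.068,-0.361,0.008],"yaw":0},
    {"dp":[-0.068,-0.361,0.008],"yaw":0},
  ],
)

```text
time_s: 5.1
tcp_pos: [0.5249, -0.2603, 0.044]
eef_rot: [-180.0, 0.0, -179.0]
contact_force: [-0.5, -0.1, -1.3]
gripper_width: 0.0411
gripper_force: 30.0
```

Call:
apply_moves(
  targets=[
    {"dp":[0,0,-0.001],"yaw":0},
    {"dp":[0,0,-0.001],"yaw":0},
    {"dp":[0,0,-0.001],"yaw":0},
    {"dp":[0,0,-0.001],"yaw":0},
    {"dp":[0,0,-0.001],"yaw":0},
    {"dp":[0,0,-0.001],"yaw":0},
    {"dp":[0,0,0.02],"yaw":0},
    {"dp":[0,0,0.05],"yaw":0},
    {"dp":[0,0,0.09],"yaw":0},
    {"dp":[0,0,0.116],"yaw":0},
    {"dp":[0,0,0.116],"yaw":0},
  ],
  grip=-1,
)

```text
time_s: 6.02
tcp_pos: [0.5274, -0.2618, 0.1662]
eef_rot: [-179.8, 0.5, -179.0]
contact_force: [0.2, -0.4, -0.0]
gripper_width: 0.0876
gripper_force: 0.0
```

Call:
apply_moves(
  targets=[
    {"dp":[0.003,0.02,0],"yaw":-2},
    {"dp":[0.006,0.05,0],"yaw":-5},
    {"dp":[0.011,0.09,0],"yaw":-10},
    {"dp":[0.016,0.13,0],"yaw":-15},
    {"dp":[0.021,0.17,0],"yaw":-17},
    {"dp":[0.026,0.21,0],"yaw":-17},
    {"dp":[0.031,0.25,0],"yaw":-17},
    {"dp":[0.036,0.29,0],"yaw":-17},
    {"dp":[0.041,0.33,0],"yaw":-17},
    {"dp":[0.046,0.37,0],"yaw":-17},
    {"dp":[0.05,0.41,0],"yaw":-17},
    {"dp":[0.056,0.45,-0.01],"yaw":-17},
    {"dp":[0.059,0.48,-0.03],"yaw":-17},
    {"dp":[0.0605,0.4927,-0.06],"yaw":-17},
    {"dp":[0.0605,0.4927,-0.09],"yaw":-17},
    {"dp":[0.0605,0.4927,-0.11],"yaw":-17},
    {"dp":[0.0605,0.4927,-0.122],"yaw":-17},
    {"dp":[0.0605,0.4927,-0.128],"yaw":-17},
    {"dp":[0.0605,0.4927,-0.128],"yaw":-17},
    {"dp":[0.0605,0.4927,-0.128],"yaw":-17},
  ],
)

```text
time_s: 7.68
tcp_pos: [0.5854, 0.2321, 0.0325]
eef_rot: [180.0, 0.0, 163.9]
contact_force: [-0.3, -0.7, 0.7]
gripper_width: 0.0876
gripper_force: 0.0
```

Call:
apply_moves(
  targets=[
    {"dp":[0,0,0],"yaw":0},
    {"dp":[0,0,0],"yaw":0},
    {"dp":[0,0,0],"yaw":0},
    {"dp":[0,0,0],"yaw":0},
    {"dp":[0,0,0],"yaw":0},
    {"dp":[0,0,0],"yaw":0},
    {"dp":[0,0,0],"yaw":0},
    {"dp":[0,0,0],"yaw":0},
    {"dp":[0,0,0],"yaw":0},
    {"dp":[0,0,0],"yaw":0},
  ],
  grip=1,
  squeeze=25,
)

```text
time_s: 8.52
tcp_pos: [0.5848, 0.232, 0.0316]
eef_rot: [-180.0, -0.0, 163.9]
contact_force: [-1.1, -0.5, 2.8]
gripper_width: 0.0408
gripper_force: 25.0
```

Call:
apply_moves(
  targets=[
    {"dp":[0,0,0.03],"yaw":0},
    {"dp":[0.001,-0.01,0.06],"yaw":0},
    {"dp":[0.003,-0.03,0.08],"yaw":0},
    {"dp":[0.006,-0.06,0.09],"yaw":0},
    {"dp":[0.01,-0.1,0.09],"yaw":0},
    {"dp":[0.014,-0.14,0.09],"yaw":0},
    {"dp":[0.018,-0.18,0.09],"yaw":0},
    {"dp":[0.022,-0.22,0.09],"yaw":0},
    {"dp":[0.026,-0.26,0.09],"yaw":0},
    {"dp":[0.03,-0.3,0.09],"yaw":0},
    {"dp":[0.034,-0.34,0.09],"yaw":0},
    {"dp":[0.038,-0.38,0.09],"yaw":0},
    {"dp":[0.042,-0.42,0.09],"yaw":0},
    {"dp":[0.046,-0.46,0.08],"yaw":0},
    {"dp":[0.048,-0.485,0.065],"yaw":0},
    {"dp":[0.0495,-0.4977,0.045],"yaw":0},
    {"dp":[0.0495,-0.4977,0.025],"yaw":0},
    {"dp":[0.0495,-0.4977,0.013],"yaw":0},
    {"dp":[0.0495,-0.4977,0.008],"yaw":0},
    {"dp":[0.0495,-0.4977,0.008],"yaw":0},
  ],
)

```text
time_s: 10.18
tcp_pos: [0.6335, -0.2655, 0.0393]
eef_rot: [-180.0, -0.1, 164.0]
contact_force: [-0.0, 0.1, -0.3]
gripper_width: 0.0407
gripper_force: 25.0
```

Call:
apply_moves(
  targets=[
    {"dp":[0,0,0],"yaw":0},
    {"dp":[0,0,0],"yaw":0},
    {"dp":[0,0,0],"yaw":0},
    {"dp":[0,0,0],"yaw":0},
  ],
)

```text
time_s: 10.52
tcp_pos: [0.6346, -0.2652, 0.04]
eef_rot: [180.0, 0.0, 163.9]
contact_force: [-0.0, -0.3, -1.6]
gripper_width: 0.0407
gripper_force: 25.0
```

Call:
apply_moves(
  targets=[
    {"dp":[0,0,-0.001],"yaw":0},
    {"dp":[0,0,-0.001],"yaw":0},
    {"dp":[0,0,-0.001],"yaw":0},
    {"dp":[0,0,-0.001],"yaw":0},
    {"dp":[0,0,-0.001],"yaw":0},
    {"dp":[0,0,-0.001],"yaw":0},
    {"dp":[0,0,0.02],"yaw":0},
    {"dp":[0,0,0.05],"yaw":0},
    {"dp":[0,0,0.09],"yaw":0},
    {"dp":[0,0,0.12],"yaw":0},
    {"dp":[0,0,0.12],"yaw":0},
  ],
  grip=-1,
)

```text
time_s: 11.43
tcp_pos: [0.6378, -0.2669, 0.1678]
eef_rot: [-180.0, 0.6, 164.0]
contact_force: [1.3, -1.0, 1.7]
gripper_width: 0.0874
gripper_force: 0.0
```

Run:
```python
from h import *
c=load('top'); P=cloud(c)
for n,(u0,u1,v0,v1) in dict(box=(145,208,75,125),red=(70,140,93,125),all=(90,210,100,160)).items():
    q=P[v0:v1,u0:u1].reshape(-1,3); q=q[q[:,2]>.01]; print(n,np.percentile(q,[1,99],axis=0).round(3).tolist())
c=cap('side'); a=cv2.resize(c['image'][110:220,220:370],None,fx=5,fy=5); cv2.imwrite('pics/s1.png',a[:,:,::-1])
```

```text
box [[0.708, 0.239, 0.012], [0.799, 0.361, 0.146]]
red [[0.698, 0.401, 0.012], [0.757, 0.535, 0.036]]
all [[0.707, 0.245, 0.012], [0.748, 0.498, 0.053]]
```

View pics/s1.png

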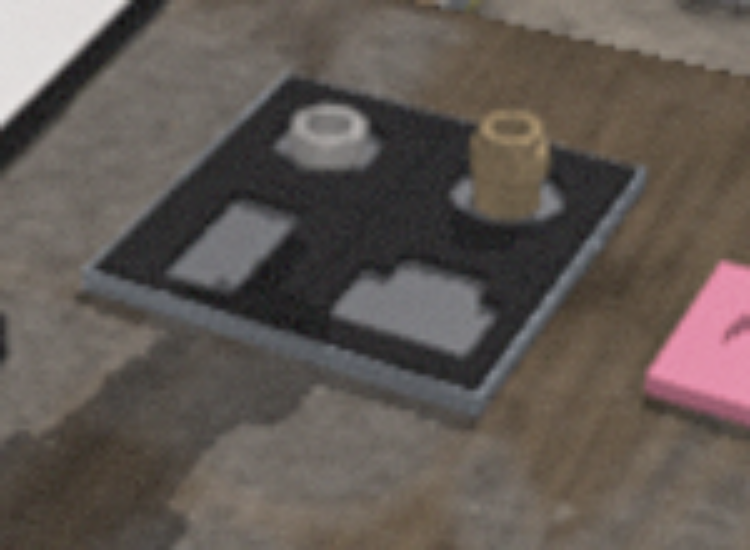

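The nut (crop 328,135) and the union (510,165) sit flat in the hexagon and the circle. The nipple is next.

Call:
apply_moves(
  targets=[
    {"dp":[-0.003,0.03,0],"yaw":-4},
    {"dp":[-0.007,0.07,0],"yaw":-8},
    {"dp":[-0.01,0.11,0],"yaw":-14},
    {"dp":[-0.014,0.15,0],"yaw":-20},
    {"dp":[-0.017,0.19,0],"yaw":-26},
    {"dp":[-0.02,0.23,0],"yaw":-32},
    {"dp":[-0.024,0.27,0],"yaw":-38},
    {"dp":[-0.028,0.31,0],"yaw":-42},
    {"dp":[-0.031,0.35,0],"yaw":-47},
    {"dp":[-0.035,0.39,0],"yaw":-47},
    {"dp":[-0.039,0.43,0],"yaw":-47},
    {"dp":[-0.042,0.47,0],"yaw":-47},
    {"dp":[-0.046,0.51,0],"yaw":-47},
    {"dp":[-0.05,0.55,0],"yaw":-47},
    {"dp":[-0.053,0.59,0],"yaw":-47},
    {"dp":[-0.056,0.62,-0.01],"yaw":-47},
    {"dp":[-0.0574,0.6387,-0.04],"yaw":-47},
    {"dp":[-0.0574,0.6387,-0.07],"yaw":-47},
    {"dp":[-0.0574,0.6387,-0.09],"yaw":-47},
    {"dp":[-0.0574,0.6387,-0.09],"yaw":-47},
  ],
)

```text
time_s: 13.15
tcp_pos: [0.6498, 0.1608, 0.0907]
eef_rot: [179.3, -4.8, 120.8]
contact_force: [-1.0, 0.4, -0.1]
gripper_width: 0.0876
gripper_force: 0.0
```

Call:
apply_moves(
  targets=[
    {"dp":[0,0,-0.02],"yaw":0},
    {"dp":[0,0,-0.039],"yaw":0},
    {"dp":[0,0,-0.039],"yaw":0},
    {"dp":[0,0,-0.039],"yaw":0},
  ],
)

```text
time_s: 13.48
tcp_pos: [0.6492, 0.1605, 0.0522]
eef_rot: [179.5, -4.8, 120.8]
contact_force: [-0.4, 0.0, 0.0]
gripper_width: 0.0874
gripper_force: 0.0
```

Call:
apply_moves(
  targets=[
    {"dp":[0,0,0],"yaw":0},
    {"dp":[0,0,0],"yaw":0},
    {"dp":[0,0,0],"yaw":0},
    {"dp":[0,0,0],"yaw":0},
    {"dp":[0,0,0],"yaw":0},
    {"dp":[0,0,0],"yaw":0},
    {"dp":[0,0,0],"yaw":0},
    {"dp":[0,0,0],"yaw":0},
    {"dp":[0,0,0],"yaw":0},
    {"dp":[0,0,0],"yaw":0},
    {"dp":[0,0,0],"yaw":0},
    {"dp":[0,0,0],"yaw":0},
  ],
  grip=1,
  squeeze=30,
)

```text
time_s: 14.48
tcp_pos: [0.6502, 0.1608, 0.0541]
eef_rot: [179.3, -4.7, 120.8]
contact_force: [0.4, 0.6, 0.6]
gripper_width: 0.0134
gripper_force: 0.0
```

It stopped short with a tilt, probably at a joint limit. Nothing was touched. I'll check the joints.

Run:
```python
from h import *
s=get_state(); print(s['joints'].round(1),s['tcp_pos'],s['eef_rot'])
```

```text
[  27.8   30.1   -9.3   -6.2  -50.3 -173. ] [0.65021927 0.16083531 0.0540886 ] [179.25341939  -4.74974634 120.83119529]
```

Call:
apply_moves(
  targets=[
    {"dp":[0,0,0.03],"yaw":5},
    {"dp":[0,0,0.07],"yaw":12},
    {"dp":[0,0,0.1],"yaw":19},
    {"dp":[0,0,0.1],"yaw":26},
    {"dp":[0,0,0.1],"yaw":33},
    {"dp":[0,0,0.1],"yaw":40},
    {"dp":[0,0,0.1],"yaw":47},
    {"dp":[0,0,0.1],"yaw":54},
    {"dp":[0,0,0.1],"yaw":61},
    {"dp":[0,0,0.1],"yaw":68},
    {"dp":[0,0,0.1],"yaw":75},
    {"dp":[0,0,0.1],"yaw":82},
    {"dp":[0,0,0.1],"yaw":89},
    {"dp":[0,0,0.1],"yaw":96},
    {"dp":[0,0,0.1],"yaw":103},
    {"dp":[0,0,0.1],"yaw":110},
    {"dp":[0,0,0.1],"yaw":117},
    {"dp":[0,0,0.1],"yaw":124},
    {"dp":[0,0,0.1],"yaw":130},
    {"dp":[0,0,0.1],"yaw":130},
  ],
  grip=-1,
)

```text
time_s: 16.15
tcp_pos: [0.65, 0.161, 0.1541]
eef_rot: [179.2, -4.8, -108.9]
contact_force: [-0.4, -0.6, 0.1]
gripper_width: 0.0876
gripper_force: 0.0
```

Call:
apply_moves(
  targets=[
    {"dp":[-0.007,0.02,0],"yaw":6},
    {"dp":[-0.02,0.06,0],"yaw":13},
    {"dp":[-0.034,0.1,0],"yaw":20},
    {"dp":[-0.048,0.14,0],"yaw":27},
    {"dp":[-0.06,0.175,0],"yaw":34},
    {"dp":[-0.07,0.2,0],"yaw":41},
    {"dp":[-0.0734,0.2122,-0.02],"yaw":46},
    {"dp":[-0.0734,0.2122,-0.05],"yaw":46},
    {"dp":[-0.0734,0.2122,-0.07],"yaw":46},
    {"dp":[-0.0734,0.2122,-0.07],"yaw":46},
  ],
)

```text
time_s: 16.98
tcp_pos: [0.5743, 0.3715, 0.0792]
eef_rot: [178.8, -4.9, -63.3]
contact_force: [-0.8, 0.2, -0.3]
gripper_width: 0.0874
gripper_force: 0.0
```

Call:
apply_moves(
  targets=[
    {"dp":[0,0,0],"yaw":0},
    {"dp":[0,0,-0.025],"yaw":0},
    {"dp":[0,0,-0.045],"yaw":0},
    {"dp":[0,0,-0.052],"yaw":0},
    {"dp":[0,0,-0.052],"yaw":0},
    {"dp":[0,0,-0.052],"yaw":0},
  ],
)

```text
time_s: 17.48
tcp_pos: [0.5777, 0.3734, 0.0336]
eef_rot: [179.3, -4.7, -63.2]
contact_force: [0.9, 0.3, 0.2]
gripper_width: 0.0875
gripper_force: 0.0
```

Call:
apply_moves(
  targets=[
    {"dp":[0,0,0],"yaw":0},
    {"dp":[0,0,0],"yaw":0},
    {"dp":[0,0,0],"yaw":0},
    {"dp":[0,0,0],"yaw":0},
    {"dp":[0,0,0],"yaw":0},
    {"dp":[0,0,0],"yaw":0},
    {"dp":[0,0,0],"yaw":0},
    {"dp":[0,0,0],"yaw":0},
    {"dp":[0,0,0],"yaw":0},
    {"dp":[0,0,0],"yaw":0},
    {"dp":[0,0,0],"yaw":0},
    {"dp":[0,0,0],"yaw":0},
  ],
  grip=1,
  squeeze=30,
)

```text
time_s: 18.48
tcp_pos: [0.5768, 0.373, 0.0321]
eef_rot: [179.2, -4.8, -63.2]
contact_force: [-0.0, 0.5, -0.0]
gripper_width: 0.0259
gripper_force: 30.0
```

Call:
apply_moves(
  targets=[
    {"dp":[0,0,0.02],"yaw":0},
    {"dp":[0,0,0.05],"yaw":0},
    {"dp":[0.002,-0.02,0.08],"yaw":-3},
    {"dp":[0.006,-0.05,0.09],"yaw":-7},
    {"dp":[0.01,-0.085,0.09],"yaw":-11},
    {"dp":[0.014,-0.12,0.09],"yaw":-15},
    {"dp":[0.019,-0.16,0.09],"yaw":-19},
    {"dp":[0.023,-0.2,0.09],"yaw":-23},
    {"dp":[0.028,-0.24,0.09],"yaw":-27},
    {"dp":[0.033,-0.28,0.09],"yaw":-30},
    {"dp":[0.037,-0.32,0.09],"yaw":-30},
    {"dp":[0.042,-0.36,0.09],"yaw":-30},
    {"dp":[0.047,-0.4,0.09],"yaw":-30},
    {"dp":[0.052,-0.44,0.09],"yaw":-30},
    {"dp":[0.057,-0.48,0.09],"yaw":-30},
    {"dp":[0.06,-0.51,0.085],"yaw":-30},
    {"dp":[0.0624,-0.5289,0.07],"yaw":-30},
    {"dp":[0.0624,-0.5289,0.05],"yaw":-30},
    {"dp":[0.0624,-0.5289,0.04],"yaw":-30},
    {"dp":[0.0624,-0.5289,0.04],"yaw":-30},
  ],
)

```text
time_s: 20.15
tcp_pos: [0.6371, -0.1561, 0.0692]
eef_rot: [179.0, -4.8, -93.2]
contact_force: [-0.0, 0.0, -1.4]
gripper_width: 0.0264
gripper_force: 30.0
```

Run:
```python
from h import *
s=get_state(); print(s['joints'].round(1),s['tcp_pos'],s['eef_rot'],s['gripper_width'],s['gripper_force'])
c=cap('side'); a=cv2.resize(c['image'][90:220,220:380],None,fx=4.5,fy=4.5); cv2.imwrite('pics/s2.png',a[:,:,::-1])
```

```text
[  5.7  27.9 -16.    6.1 -48.  -13.2] [ 0.63710587 -0.15607858  0.06918033] [178.95579201  -4.75905476 -93.21794429] 0.02636818846438751 29.981467905454338
```

View pics/s2.png

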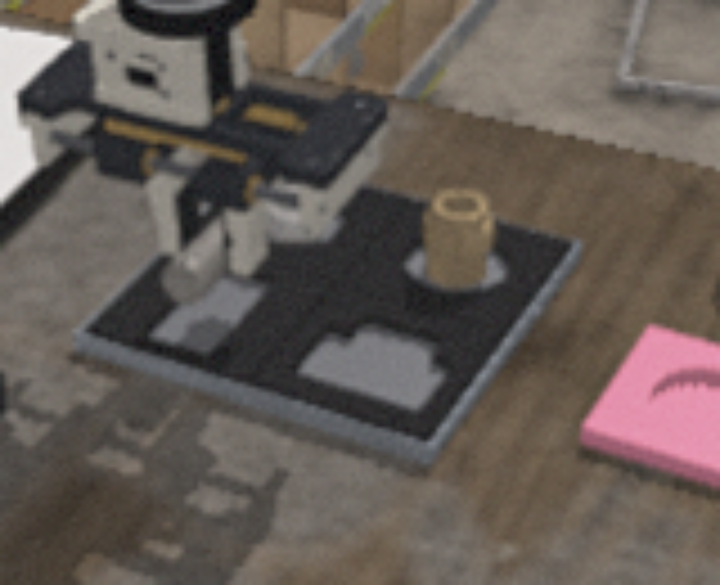

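The nipple (crop 200,265) is held above the slot, level and aligned, so I'll lower it.

Call:
apply_moves(
  targets=[
    {"dp":[0,0,-0.012],"yaw":0},
    {"dp":[0,0,-0.024],"yaw":0},
    {"dp":[0,0,-0.03],"yaw":0},
    {"dp":[0,0,-0.032],"yaw":0},
    {"dp":[0,0,-0.032],"yaw":0},
    {"dp":[0,0,-0.032],"yaw":0},
  ],
)

```text
time_s: 20.7
tcp_pos: [0.6394, -0.1556, 0.0402]
eef_rot: [179.3, -4.8, -93.1]
contact_force: [0.8, 1.0, -0.9]
gripper_width: 0.0263
gripper_force: 30.0
```

Call:
apply_moves(
  targets=[
    {"dp":[0,0,-0.001],"yaw":0},
    {"dp":[0,0,-0.001],"yaw":0},
    {"dp":[0,0,-0.001],"yaw":0},
    {"dp":[0,0,-0.001],"yaw":0},
    {"dp":[0,0,-0.001],"yaw":0},
    {"dp":[0,0,-0.001],"yaw":0},
    {"dp":[0,0,-0.001],"yaw":0},
    {"dp":[0,0,0.02],"yaw":0},
    {"dp":[0,0,0.05],"yaw":0},
    {"dp":[0,0,0.09],"yaw":0},
    {"dp":[0,0,0.12],"yaw":0},
    {"dp":[0,0,0.12],"yaw":0},
  ],
  grip=-1,
)

```text
time_s: 21.7
tcp_pos: [0.6429, -0.1562, 0.1679]
eef_rot: [179.9, -4.8, -93.1]
contact_force: [3.0, -0.5, 0.8]
gripper_width: 0.0875
gripper_force: 0.0
```

Call:
apply_moves(
  targets=[
    {"dp":[-0.012,0.024,0],"yaw":5},
    {"dp":[-0.03,0.06,0],"yaw":11},
    {"dp":[-0.047,0.094,0],"yaw":17},
    {"dp":[-0.065,0.13,0],"yaw":23},
    {"dp":[-0.082,0.164,0],"yaw":29},
    {"dp":[-0.1,0.2,0],"yaw":35},
    {"dp":[-0.118,0.235,0],"yaw":41},
    {"dp":[-0.136,0.27,0],"yaw":47},
    {"dp":[-0.154,0.305,0],"yaw":53},
    {"dp":[-0.172,0.34,0],"yaw":56},
    {"dp":[-0.19,0.375,0],"yaw":56},
    {"dp":[-0.2,0.395,-0.01],"yaw":56},
    {"dp":[-0.2032,0.4025,-0.03],"yaw":56},
    {"dp":[-0.2032,0.4025,-0.06],"yaw":56},
    {"dp":[-0.2032,0.4025,-0.08],"yaw":56},
    {"dp":[-0.2032,0.4025,-0.08],"yaw":56},
    {"dp":[-0.2032,0.4025,-0.08],"yaw":56},
  ],
)

```text
time_s: 23.12
tcp_pos: [0.4357, 0.2462, 0.0797]
eef_rot: [179.1, -4.8, -37.1]
contact_force: [-0.2, 0.8, 0.1]
gripper_width: 0.0875
gripper_force: 0.0
```

Run:
```python
from h import *
s=get_state(); print(s['joints'].round(1),s['tcp_pos'],s['eef_rot'],s['gripper_width'],s['gripper_force'])
c=cap('side'); a=np.vstack([cv2.resize(c['image'][130:350,180:380],None,fx=3,fy=2.7)]); cv2.imwrite('pics/s3.png',a[:,:,::-1])
```

```text
[ 55.5  14.3 -37.2   7.4 -39.9  -8.4] [0.4357031  0.24616644 0.07973509] [179.10615181  -4.76862117 -37.13514843] 0.08752132840412549 0.0
```

View pics/s3.png

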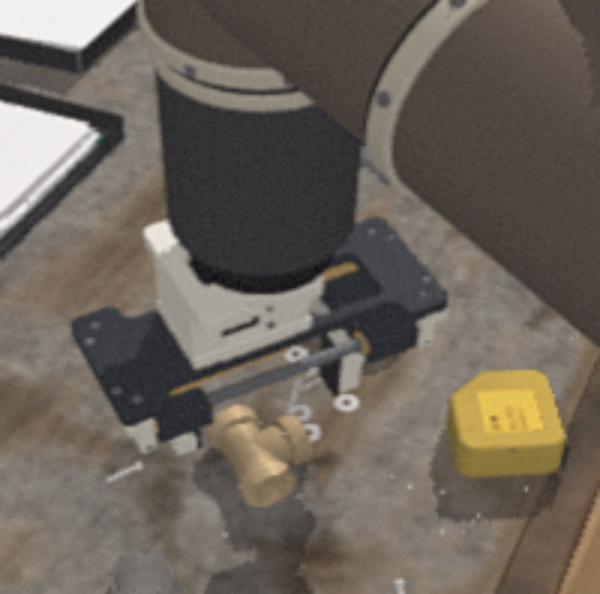

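The gripper straddles the tee (crop 255,450) along its y, and the yellow tape measure (505,420) is clear. Descend and grip.

Call:
apply_moves(
  targets=[
    {"dp":[0,0,-0.015],"yaw":0},
    {"dp":[0,0,-0.03],"yaw":0},
    {"dp":[0,0,-0.04],"yaw":0},
    {"dp":[0,0,-0.045],"yaw":0},
    {"dp":[0,0,-0.045],"yaw":0},
    {"dp":[0,0,-0.045],"yaw":0},
  ],
)

```text
time_s: 23.67
tcp_pos: [0.4366, 0.2471, 0.0362]
eef_rot: [179.3, -4.8, -37.2]
contact_force: [0.6, -0.5, -0.3]
gripper_width: 0.0879
gripper_force: 0.0
```

Call:
apply_moves(
  targets=[
    {"dp":[0,0,0],"yaw":0},
    {"dp":[0,0,0],"yaw":0},
    {"dp":[0,0,0],"yaw":0},
    {"dp":[0,0,0],"yaw":0},
    {"dp":[0,0,0],"yaw":0},
    {"dp":[0,0,0],"yaw":0},
    {"dp":[0,0,0],"yaw":0},
    {"dp":[0,0,0],"yaw":0},
    {"dp":[0,0,0],"yaw":0},
  ],
  grip=1,
  squeeze=35,
)

```text
time_s: 24.42
tcp_pos: [0.4358, 0.2463, 0.0351]
eef_rot: [179.2, -4.8, -37.2]
contact_force: [-2.1, -1.7, 3.4]
gripper_width: 0.0486
gripper_force: 34.9
```

Call:
apply_moves(
  targets=[
    {"dp":[0,0,0.02],"yaw":0},
    {"dp":[0,0,0.05],"yaw":0},
    {"dp":[0,0,0.08],"yaw":0},
    {"dp":[0.004,-0.017,0.1],"yaw":2},
    {"dp":[0.011,-0.047,0.1],"yaw":6},
    {"dp":[0.019,-0.08,0.1],"yaw":10},
    {"dp":[0.028,-0.12,0.1],"yaw":15},
    {"dp":[0.037,-0.16,0.1],"yaw":20},
    {"dp":[0.047,-0.2,0.1],"yaw":25},
    {"dp":[0.056,-0.24,0.1],"yaw":30},
    {"dp":[0.066,-0.28,0.1],"yaw":34.5},
    {"dp":[0.075,-0.32,0.1],"yaw":34.5},
    {"dp":[0.084,-0.36,0.1],"yaw":34.5},
    {"dp":[0.09,-0.385,0.09],"yaw":34.5},
    {"dp":[0.0935,-0.3995,0.07],"yaw":34.5},
    {"dp":[0.0935,-0.3995,0.05],"yaw":34.5},
    {"dp":[0.0935,-0.3995,0.04],"yaw":34.5},
    {"dp":[0.0935,-0.3995,0.04],"yaw":34.5},
    {"dp":[0.0935,-0.3995,0.04],"yaw":34.5},
  ],
)

```text
time_s: 26.0
tcp_pos: [0.5292, -0.1525, 0.0748]
eef_rot: [179.2, -4.7, -2.6]
contact_force: [0.1, 0.2, -1.4]
gripper_width: 0.0486
gripper_force: 34.9
```

Run:
```python
from h import *
s=get_state(); print(s['joints'].round(1),s['tcp_pos'],s['eef_rot'],s['gripper_width'],s['gripper_force'])
c=cap('side'); a=np.vstack([cv2.resize(c['image'][90:220,220:380],None,fx=4.5,fy=4.5)]); cv2.imwrite('pics/s4.png',a[:,:,::-1])
```

```text
[  5.3  16.9 -32.1   2.4 -36.5  80.2] [ 0.52918161 -0.15248242  0.07476271] [179.22927108  -4.65872551  -2.62652663] 0.04860940057978207 34.912655073494534
```

View pics/s4.png

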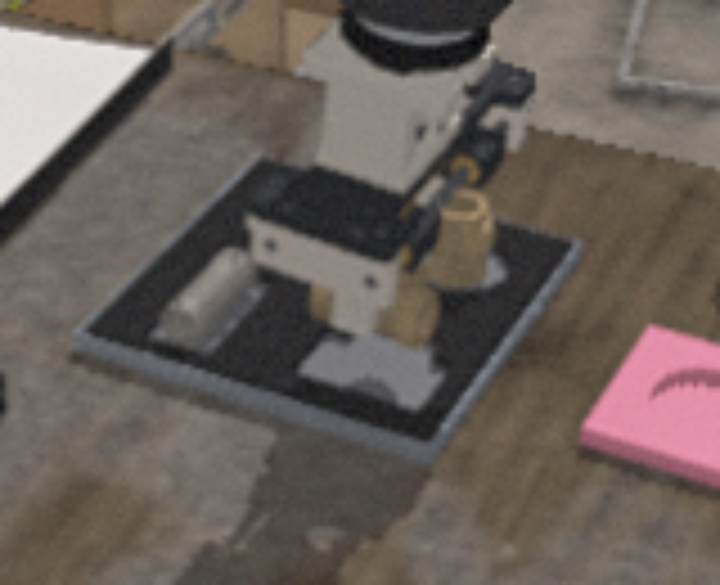

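The tee is held above its cut-out, aligned, and the nipple (crop 205,300) lies in the slot. I'll lower the tee and open only partway because the union stands close by.

Call:
apply_moves(
  targets=[
    {"dp":[0,0,-0.012],"yaw":0},
    {"dp":[0,0,-0.024],"yaw":0},
    {"dp":[0,0,-0.03],"yaw":0},
    {"dp":[0,0,-0.032],"yaw":0},
    {"dp":[0,0,-0.032],"yaw":0},
    {"dp":[0,0,-0.032],"yaw":0},
  ],
)

```text
time_s: 26.55
tcp_pos: [0.5301, -0.1525, 0.0439]
eef_rot: [179.2, -4.8, -2.6]
contact_force: [-0.4, -0.3, -2.9]
gripper_width: 0.0483
gripper_force: 34.9
```

Call:
apply_moves(
  targets=[
    {"dp":[0,0,-0.001],"yaw":0},
    {"dp":[0,0,-0.001],"yaw":0},
    {"dp":[0,0,-0.001],"yaw":0},
    {"dp":[0,0,-0.001],"yaw":0},
    {"dp":[0,0,-0.001],"yaw":0},
    {"dp":[0,0,-0.001],"yaw":0},
    {"dp":[0,0,0.02],"yaw":0},
    {"dp":[0,0,0.05],"yaw":0},
    {"dp":[0,0,0.09],"yaw":0},
    {"dp":[0,0,0.13],"yaw":0},
    {"dp":[-0.02,0.04,0.14],"yaw":0},
    {"dp":[-0.04,0.08,0.15],"yaw":0},
    {"dp":[-0.06,0.12,0.15],"yaw":0},
    {"dp":[-0.07,0.16,0.15],"yaw":0},
    {"dp":[-0.08,0.2,0.15],"yaw":0},
    {"dp":[-0.08,0.24,0.15],"yaw":0},
    {"dp":[-0.08,0.28,0.15],"yaw":0},
    {"dp":[-0.08,0.3,0.15],"yaw":0},
    {"dp":[-0.08,0.3,0.15],"yaw":0},
  ],
  grip=-0.6,
)

```text
time_s: 28.13
tcp_pos: [0.4501, 0.1516, 0.1937]
eef_rot: [179.3, -4.8, -2.4]
contact_force: [1.1, -0.8, 0.7]
gripper_width: 0.0697
gripper_force: 0.0
```

Run:
```python
from h import *
c=cap('top'); P=cloud(c); Z=P[:,:,2]
C=dict(slot=(.639,-.1557),hex=(.634,-.2655),tee=(.5293,-.1505),round=(.5242,-.2604))
for n,(x,y) in C.items():
    m=(np.hypot(P[:,:,0]-x,P[:,:,1]-y)<.05)&(Z>.019); q=P[m]
    b=cv2.minAreaRect((q[:,:2]*1000).astype(np.float32)); print(n,np.round(b[0],1),np.round(b[1],1),round(b[2],1),'zq',np.percentile(q[:,2],[50,95,99]).round(4))
a=cv2.resize(c['image'][120:240,335:460],None,fx=3,fy=3)
c=cap('side'); b=cv2.resize(c['image'][110:230,225:365],None,fx=3,fy=3)
cv2.imwrite('pics/f.png',np.hstack([a,b])[:,:,::-1])
```

```text
slot [ 635.3 -154. ] [74.4 65.4] 52.5 zq [0.0316 0.0354 0.0368]
hex [ 634.1 -262.8] [92.2 46. ] 73.9 zq [0.0247 0.0277 0.0284]
tee [ 530.8 -158.8] [66.7 64.1] 86.9 zq [0.0364 0.0417 0.0427]
round [ 525.5 -259.1] [42.7 76.3] 68.3 zq [0.0466 0.0573 0.0588]
```

View pics/f.png

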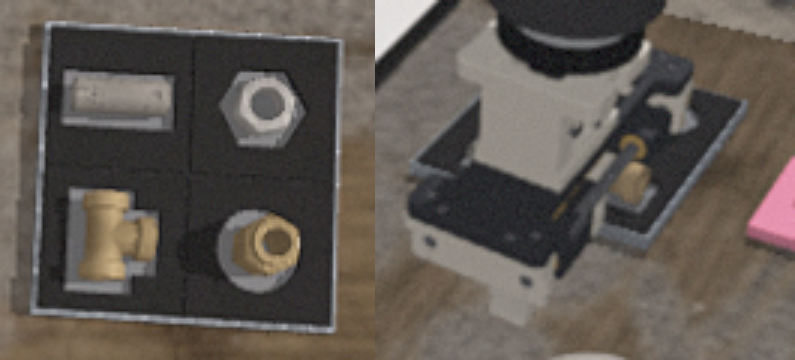

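All four are in their cut-outs in the top view: nipple (118,100), nut (265,100), tee (110,238), union (265,245). Their tops measure close to the expected 34, 25, 41 and 55 mm, so they sit on the bottom. Handing in.

```bash
python3 -c "
from h import *
print(r.close_job())"
```

```text
the job is handed in; nothing more can be done
None
```

I handed the job in at about 28 s; no verdict came back, but in my last check the nut, union, tee and nipple were all seated in their own cut-outs, and I never touched the elbow or the reducer.

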